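Unstack the labelling kit onto its fitted tiles

TASK

The labelling kit has been piled up in one stack. Take it apart from the top down, one thing at a time, and set each thing upright on the grey tile whose black inlay has its shape and size (stamp, bundle of labels, label roll, ink pad), centred in the inlay and square with it, and let go. Keep the things upright all the while and leave the glue stick and the tally counter where they stand.

Things in the scene. Friction and masses are not known exactly. Their poses are not given: they have to be found in the camera images.
- stamp: wooden hand stamp standing upright on top of the stack, 73 mm high: a foot block 22 (x) by 46 (y) by 22 mm, above it a round handle 22 mm across from 22 to 73 mm. Grasp the handle. Origin: centre of its underside; z up. Its underside starts about 72 mm above the table. 30 to 60 g.
- label_bundle: banded flat bundle of white labels, lies second from the top, under the stamp; 48 (x) by 72 (y) mm, firm body 45 by 70 by 15 mm (loose top edges to 17 mm). Grasp it across x, 45 mm wide. Origin: centre of its underside; z up. Its underside starts about 56 mm above the table, on the label roll, which sticks out beyond its long sides. 25 to 60 g.
- label_roll: white roll of labels lying flat, third from the top; 68 mm in diameter, 38 mm high, with a hole in the middle (covered at first by the bundle). Grasp it across its diameter in any direction. Origin: centre of its underside on the roll's axis; z up. Its underside starts 18 mm above the table. 75 to 155 g.
- ink_pad: flat closed stamp pad tin (teal lid that stays shut, black bottom), lowest in the stack, on the table (a like tin at the back of the table belongs to the room); 62 (x) by 94 (y) by 18 mm, its ends stick out from under the roll. Grasp it across x, 62 mm wide. Origin: centre of its underside; z up. 40 to 85 g.
- tile_stamp: the stamp's place: a fixed flat grey tile, 100 (x) by 130 (y) mm and 4 mm thick, four small screw heads at its corners, with a flush black rubber inlay at its centre: a small narrow rectangle, 34 (x) by 58 (y) mm. Its top face is flat, there is no rim. Origin: centre of the tile's underside, on the table; x and y along its sides, z up.
- tile_bundle: the label bundle's place: a fixed flat grey tile, 100 (x) by 130 (y) mm and 4 mm thick, four small screw heads at its corners, with a flush black rubber inlay at its centre: a middle-sized rectangle, 60 (x) by 84 (y) mm. Its top face is flat, there is no rim. Origin: centre of the tile's underside, on the table; x and y along its sides, z up.
- tile_roll: the label roll's place: a fixed flat grey tile, 100 (x) by 130 (y) mm and 4 mm thick, four small screw heads at its corners, with a flush black rubber inlay at its centre: a round disc, 84 mm in diameter. Its top face is flat, there is no rim. Origin: centre of the tile's underside, on the table; x and y along its sides, z up.
- tile_pad: the ink pad's place: a fixed flat grey tile, 100 (x) by 130 (y) mm and 4 mm thick, four small screw heads at its corners, with a flush black rubber inlay at its centre: a large rectangle, 74 (x) by 106 (y) mm. Its top face is flat, there is no rim. Origin: centre of the tile's underside, on the table; x and y along its sides, z up.
- glue_stick: bystander: glue stick with white cap and yellow body, standing upright between the places, 28 mm in diameter, 94 mm high, loose. Origin: centre of its underside. To be left alone.
- tally_counter: bystander: small round hand tally counter lying on its back, 69 by 48 by 20 mm with its ring, loose. Origin: underside, near its centre. To be left alone.
Mind the look-alikes: they are no part of the job. What is shaped like the tile_bundle but orange is not meant.

How it is judged (in metres and radians):
On the way, in this order (a step that is already met when the one before it is completed fails the run):
1. the stamp stands on its own tile, released (horizontal distance between stamp and tile_stamp below 0.012 m and z of stamp in the frame of tile_stamp between 0.001 and 0.009 m and angle between stamp's own z axis and vertical below 0.1 rad and angle between the x axis of stamp and the x axis of tile_stamp, either way round below 0.2 rad and contact force between the fingers and stamp below 0.05 N), for 0.2 s.
2. the label bundle stands on its own tile, released (horizontal distance between label_bundle and tile_bundle below 0.012 m and z of label_bundle in the frame of tile_bundle between 0.001 and 0.009 m and angle between label_bundle's own z axis and vertical below 0.1 rad and angle between the x axis of label_bundle and the x axis of tile_bundle, either way round below 0.2 rad and contact force between the fingers and label_bundle below 0.05 N), for 0.2 s.
3. the label roll stands on its own tile, released (horizontal distance between label_roll and tile_roll below 0.012 m and z of label_roll in the frame of tile_roll between 0.001 and 0.009 m and angle between label_roll's own z axis and vertical below 0.1 rad and contact force between the fingers and label_roll below 0.05 N), for 0.2 s.
4. the ink pad stands on its own tile, released (horizontal distance between ink_pad and tile_pad below 0.012 m and z of ink_pad in the frame of tile_pad between 0.001 and 0.009 m and angle between ink_pad's own z axis and vertical below 0.1 rad and angle between the x axis of ink_pad and the x axis of tile_pad, either way round below 0.2 rad and contact force between the fingers and ink_pad below 0.05 N), for 0.2 s.
At the end, for the whole second after the job is handed in: Stamp, label bundle, label roll and ink pad each stand on their own tile, released and at rest, upright within 0.1 rad, centre within 12 mm of the tile's centre; stamp, bundle and ink pad square with the inlay within 0.2 rad, either way round (all of step 1 and all of step 2 and all of step 3 and all of step 4 and linear speed of each of stamp, label_bundle, label_roll, ink_pad below 0.02 m/s); the robot touches nothing.
It fails at once if the stamp is tipped over (angle between stamp's own z axis and vertical above 0.7 rad).
It fails at once if the label bundle is tipped over (angle between label_bundle's own z axis and vertical above 0.7 rad).
It fails at once if the label roll is tipped over (angle between label_roll's own z axis and vertical above 0.7 rad).
It fails at once if the ink pad is tipped over (angle between ink_pad's own z axis and vertical above 0.7 rad).
It fails at once if the glue stick or the tally counter is moved by more than 30 mm or the glue stick knocked over (distance of any of glue_stick, tally_counter from where it was at the start of the episode above 0.03 m or angle between glue_stick's own z axis and vertical above 0.5 rad).
It also fails if it takes over 115 s, if anything falls off the work surface, if the arm or the gripper's body presses on something with over 40 N, if the wrist force passes 120 N, or if a joint passes its speed limit or range.

ROBOT

A 6-joint arm with a two-finger parallel gripper is mounted at the origin on a cart in front of the work surface, level with it; the furniture and walls round the work are solid. World frame = base frame: x ahead of the robot, y to its left, z up, the work surface at z = 0. Lengths are in m, angles in degrees, forces in N, time in s.
With the tool pointing down it reaches from about 0.275 to 1 m from the base axis. Payload 8.4 kg.
Tool frame: the origin (TCP) lies midway between the tips of the shut fingers; the grasp point (between the pads) lies 19 mm behind it (ctrl.hold_point_z is the distance from the TCP to the grasp point, in m); z points along the fingers, y is the line along which they close (so a half turn about z gives the same grasp; the last joint's range is limited). The gripper opens to 85 mm and grips with 20 to 120 N. Pads are 22 mm wide; open, the fingers measure 114 mm over their backs; the gripper's body (76 mm by 85 mm) begins 54 mm behind the grasp point. The pads swing forward as they close: fully open they stand 13 mm farther back than shut.
Start: joints at [-69.924, 20.225, 93.587, -0, 66.188, -0.138], TCP at [0.216, -0.587, 0.231] pointing down, gripper open.
Joint ranges: [-150.9, 150.9], [-52.94, 120.26], [3.33, 152.33], [-74.26, 254.26], [0, 154.13], [-172.89, 172.89]. Speed limits (degrees/s): [127.2, 127.2, 159.86, 180, 180, 180].

INTERFACE

Orientations are given as a 3x3 rotation matrix whose columns are the frame's x, y, z axes.
In Python, from plant import ctrl gives the robot as it stands.
- The arm moves only by the shell command python3 -m pendant 'ROWS' [FORCE]. ROWS is JSON, one flat list of numbers, 7 for each row, row after row: the finger opening in m, from 0 to 0.0854, then the shift along the tool's x, y, z in m, then the turn, a rotation vector about the tool's x, y, z in degrees. A call has 1 to 12 rows; each row shifts and turns the commanded pose from where the row before left it, along the tool's axes as they then stand; what a row does not reach is not made up. A row lasts 1/10 s, in which the tool goes at most 50 mm and 8.59 degrees, less where a joint would pass 70% of its speed; a pose out of reach is approached as far as the arm can. A call is refused whole if a number of a shift passes 0.05 or a number of a turn 8.59, either way. A call with a gripper value outside its range is refused whole. The fingers move at their own pace and stop on an object; FORCE is the grip in N (left out, the last holds). Time passes only in rows, so rows that do not move let the fingers close. It gives the time, the measured TCP pose, the force, the opening and the grip force at its end, in the units of the state.
- ctrl.sense(): the state, without advancing time (a new reading comes with each control period).
- ctrl.get_image(name): name is "scene" or "top" or "wrist"; returns the picture (384x512x3 uint8, red, green, blue); there is no depth.
- ctrl.camera_info(name): a dict with "camera_matrix" (3x3 intrinsics, pixels), "position" and "orientation" of the camera in the world. Camera axes: x right, y up, looking along -z (the intrinsics and any distortion apply to the point x, -y, -z); pixel columns grow to the right and rows downward; lengths in m; the calibration is good to about 2 mm. A picture is of the moment at which its call begins: read the wrist's pose just before it. camera_info takes no time and is no camera call; for the wrist camera it gives the pose at the moment of the call.
- ctrl.sign_off(): hands the job in; it is judged then, once.
The state is a dict: "clock": time; "joint_pos": joint angles; "qvel": joint speeds; "joint_efforts": joint torques, N m; "tcp_pos": TCP position; "orientation": TCP orientation; "force": force on the tool from outside, world axes, zero at the start; "moment": the same for the moment, N m; "finger_gap": opening from 0.0 (shut) to 1.0 (fully open); "grip_force": force on a finger pad.
Only numpy, scipy, OpenCV 4.12 (cv2) and the standard library are available. Lean on these libraries where they do the work, as an engineer would, in place of code of your own. Each camera call takes 0.05 s, during which the arm holds its last target. There are 200 camera calls.

## Working session

There is one attempt and no reset: what is moved stays moved. The work goes in short steps, Python scripts to look and compute and a shell command to move; the robot and the scene stay as the last step left them, time stands still between calls to the robot, and variables do not carry over. Pictures are saved under pics/ and viewed, at most 14 in all, crops included, and the job is handed in when it is done.

```bash
ls; mkdir -p pics
python3 - <<'E'
from plant import ctrl
import cv2
for n in ("scene","top","wrist"):
    i=ctrl.get_image(n); cv2.imwrite(f"pics/{n}0.png",i[:,:,::-1])
    c=ctrl.camera_info(n); print(n,c)
s=ctrl.sense();print(s); print(ctrl.hold_point_z)
E
```

```text
pics
scene {'camera_matrix': array([[488.34365546,   0.        , 254.78718828],
       [  0.        , 488.34365546, 191.036591  ],
       [  0.        ,   0.        ,   1.        ]]), 'position': array([-0.41865736, -0.91769522,  0.8123555 ]), 'orientation': array([[ 0.65566532,  0.36133119, -0.66298022],
       [-0.75496424,  0.30037325, -0.58292787],
       [-0.01148849,  0.88273194,  0.46973645]])}
top {'camera_matrix': array([[423.93000974,   0.        , 251.50122664],
       [  0.        , 423.93000974, 188.28819436],
       [  0.        ,   0.        ,   1.        ]]), 'position': array([0.51877657, 0.02055097, 1.31105367]), 'orientation': array([[-0.01272193,  0.99556542, -0.09320751],
       [-0.99985241, -0.01158933,  0.01268258],
       [ 0.01154613,  0.0933551 ,  0.99556593]])}
wrist {'camera_matrix': array([[293.89684978,   0.        , 255.53019797],
       [  0.        , 293.89684978, 198.18930032],
       [  0.        ,   0.        ,   1.        ]]), 'position': array([ 0.28298873, -0.5617378 ,  0.3732191 ]), 'orientation': array([[ 3.45679385e-01,  9.00924710e-01,  2.6
[... 250 characters left out ...]
61900808e+01, -1.36683696e-01]), 'qvel': array([ 0.12393736, -0.12308631, -0.0619459 , -0.04396598,  0.01721758,
       -0.00549535]), 'joint_efforts': array([ 2.53106982e-04, -6.05640149e+01, -3.42338777e+01,  4.25440726e-05,
        6.22913532e-03,  5.93491609e-05]), 'tcp_pos': array([ 0.21585003, -0.58617848,  0.23074973]), 'orientation': array([[ 9.38422659e-01,  3.45489238e-01, -3.15025650e-04],
       [ 3.45489378e-01, -9.38422123e-01,  1.00450930e-03],
       [ 5.14201155e-05, -1.05149231e-03, -9.99999446e-01]]), 'force': array([-0.68154572, -0.60301508, -0.29364289]), 'moment': array([-0.0118057 ,  0.00884651, -0.01719399]), 'grip_force': 0.0, 'finger_gap': 1.0015738625839377}
0.0187
```

View pics/scene0.png

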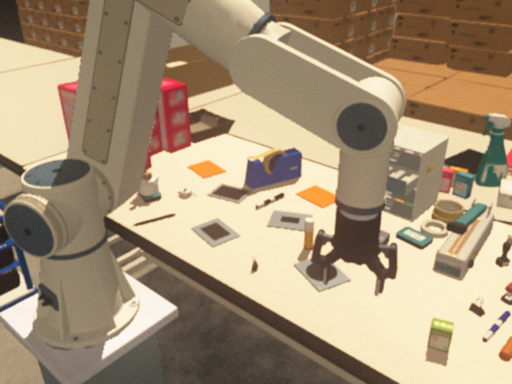

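View pics/top0.png

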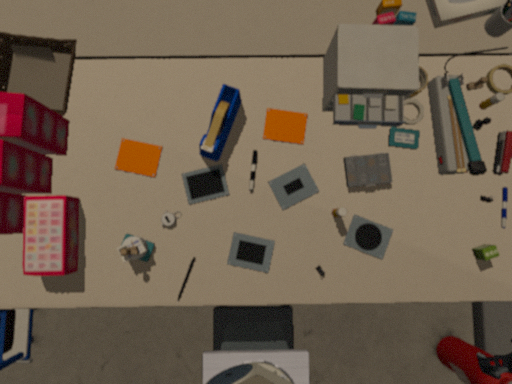

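The top view shows the stack near (137,248). The tiles are at (205,184) large?, (251,252) middle?, (294,186) small and (368,237) disc, with the glue stick at (339,212) and the counter at (169,219). Next I'll measure them.

```bash
cat > h.py <<'E'
import numpy as np, cv2
from plant import ctrl
def ray(n,uv,ci=None):
    c=ci or ctrl.camera_info(n); K=c["camera_matrix"]
    d=np.linalg.inv(K)@[uv[0],uv[1],1.]; d=np.array([d[0],-d[1],-d[2]])
    return c["position"],c["orientation"]@d
def onz(n,uv,z,ci=None):
    p,d=ray(n,uv,ci); return p+d*(z-p[2])/d[2]
def proj(n,P,ci=None):
    c=ci or ctrl.camera_info(n); q=c["orientation"].T@(np.asarray(P)-c["position"])
    q=c["camera_matrix"]@[q[0],-q[1],-q[2]]; return q[:2]/q[2]
def rect(n,cnt,z,ci=None):
    P=np.array([onz(n,p,z,ci)[:2] for p in cnt.reshape(-1,2)],np.float32)
    (c,s,a)=cv2.minAreaRect(P*1000)
    if s[0]>s[1]: s=s[::-1]; a=a+90   # a: direction of the short side (x axis)
    return np.round(c,1),np.round(s,1),(a+90)%180-90
E
python3 - <<'E'
from h import *
im=cv2.imread("pics/top0.png"); hsv=cv2.cvtColor(im,cv2.COLOR_BGR2HSV)
print(proj("top",[0,0,0]),proj("top",[.216,-.587,.23]),proj("scene",[.216,-.587,.23]))
m=(hsv[...,2]<60).astype(np.uint8)
for c in cv2.findContours(m,cv2.RETR_EXTERNAL,cv2.CHAIN_APPROX_NONE)[0]:
    if 150<cv2.contourArea(c)<1500 and 100<c[:,0,0].mean()<420: print("dark",c.mean((0,1)).round(0) if 0 else c.reshape(-1,2).mean(0).round(), *rect("top",c,.004))
g=((hsv[...,1]<60)&(hsv[...,2]>70)&(hsv[...,2]<150)|(hsv[...,2]<60)).astype(np.uint8)
for c in cv2.findContours(g,cv2.RETR_EXTERNAL,cv2.CHAIN_APPROX_NONE)[0]:
    if 700<cv2.contourArea(c)<4000: print("grey",c.reshape(-1,2).mean(0).round(), *rect("top",c,.004))
print(hsv[160:165,190],hsv[200,220])
for p in [(137,248),(169,219),(339,212)]: print(p,onz("top",p,0.0))
a=cv2.resize(im[215:285,95:185],None,fx=8,fy=8,interpolation=cv2.INTER_CUBIC);cv2.imwrite("pics/a.png",a)
E
```

```text
[255.55125066 403.64486148] [491.95953095 347.02522955] [350.10642481 293.10505341]
dark [230. 375.] [82.5 74.8] [ 38.7 136.3] 21.628374099731445
dark [251. 252.] [446.    9.1] [58.8 82.8] -12.531265258789062
dark [368. 236.] [ 488.2 -351.7] [81.4 81.5] -22.514266967773438
dark [293. 186.] [ 646.2 -125.2] [31.9 55.9] 25.83026695251465
dark [207. 182.] [665.1 143.1] [ 86.1 117.9] 13.974365234375
dark [375.  91.] [ 943.5 -392.3] [ 19.7 242.1] -2.2584609985351562
dark [225. 122.] [845.6  94.2] [ 66.8 238.3] 68.96182250976562
grey [ 17. 336.] [200.6 704.9] [107.1 176.8] -87.57996153831482
grey [491. 335.] [ 177.4 -712.3] [122.1 227.4] 85.9770278930664
grey [251. 252.] [446.1   9.4] [104.2 131.8] -12.870880126953125
grey [368. 236.] [ 489.8 -350.5] [102.9 134.7] -22.25542449951172
grey [293. 186.] [ 646.3 -125.8] [102.4 131.8] 26.458446502685547
grey [205. 183.] [659.5 148.1] [106.3 131.2] 12.620060920715332
grey [366. 171.] [ 694.6 -359.6] [104.6 142.3] 4.623452663421631
grey [223. 118.] [851.9  99.1] [ 81.  246.7] 68.73345947265625Traceback (most recent call last):
  File "<stdin>", line 9, in <module>
  File "h.py", line 13, in rect
    P=np.array([onz(n,p,z,ci)[:2] for p in cnt.reshape(-1,2)],np.float32)
                ~~~^^^^^^^^^^
  File "h.py", line 8, in onz
    p,d=ray(n,uv,ci); return p+d*(z-p[2])/d[2]
        ~~~^^^^^^^^^
  File "h.py", line 4, in ray
    c=ci or ctrl.camera_info(n); K=c["camera_matrix"]
            ~~~~~~~~~~~~~~~~^^^
ValueError: time passes only in moves, steps and waits
```

```bash
python3 - <<'E'
s=open("h.py").read().replace("from plant import ctrl","from plant import ctrl\nimport functools\n_c=functools.lru_cache(None)(lambda n: ctrl.camera_info(n))").replace("ci or ctrl.camera_info(n)","ci or _c(n)")
open("h.py","w").write(s)
E
python3 - <<'E'
from h import *
im=cv2.imread("pics/top0.png"); sc=cv2.imread("pics/scene0.png")
for P in [(.446,.0093,.004),(.489,-.351,.004),(.646,-.1255,.004),(.6595,.148,.004)]: print(proj("scene",P).round(1))
for p in [(137,248),(169,219),(339,212)]: print(p,onz("top",p,0.0).round(3), proj("scene",onz("top",p,0.0)).round())
a=cv2.resize(im[215:285,95:185],None,fx=7,fy=7,interpolation=cv2.INTER_CUBIC)
b=cv2.resize(sc[150:250,130:240],None,fx=5,fy=5,interpolation=cv2.INTER_CUBIC)
cv2.imwrite("pics/a.png",a)
cv2.imwrite("pics/b.png",b)
E
```

```text
[214.4 231.2]
[320.5 271.2]
[289.3 219.7]
[229.6 192.1]
(137, 248) [0.462 0.356 0.   ] [148. 196.]
(169, 219) [0.55  0.259 0.   ] [185. 195.]
(339, 212) [ 0.565 -0.266  0.   ] [311. 248.]
```

View pics/a.png

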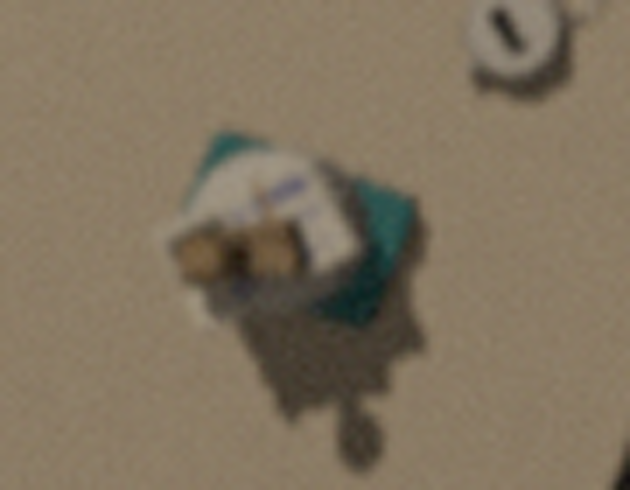

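```bash
cat >> h.py <<'E'
def plan(T,a=None):
    """shift to world point T in the tool's present axes (mm), then turn about tool z (deg) to heading a of tool x"""
    s=ctrl.sense(); R=s["orientation"]; d=R.T@(np.asarray(T)-s["tcp_pos"])
    h=np.degrees(np.arctan2(R[1,0],R[0,0]))
    print("shift mm",(d*1000).round(1),"len",round(np.linalg.norm(d)*1000),"heading",h.round(2), "turn z",None if a is None else round((h-a+180)%360-180,2),
      "level rotvec deg",np.degrees(np.cross([0,0,1],R.T@[0,0,-1])).round(2),"q",s["joint_pos"].round(),"t",s["clock"])
E
python3 -m pendant '[0.085,0.026,-0.041,-0.004,0,0,0, 0.085,0.026,-0.041,-0.004,0,0,0, 0.085,0.026,-0.041,-0.004,0,0,0, 0.085,0.026,-0.041,-0.004,0,0,0, 0.085,0.026,-0.041,-0.004,0,0,0, 0.085,0.026,-0.041,-0.004,0,0,0, 0.085,0.026,-0.041,-0.004,0,0,0, 0.085,0.026,-0.041,-0.004,0,0,0, 0.085,0.026,-0.041,-0.004,0,0,0]'
python3 -c "
from h import *
plan([.4,.27,.3])"
```

```text
clock: 1.05
tcp_pos: [0.3078, -0.1576, 0.2675]
orientation: [[0.939, 0.345, 0.001], [0.345, -0.939, -0.0], [0.001, 0.0, -1.0]]
force: [1.1, -0.2, 0.2]
finger_gap: 0.992
grip_force: 0.0
shift mm [ 234.  -369.6  -32.5] len 439 heading 20.16 turn z None level rotvec deg [ 0.02 -0.03  0.  ] q [-27.  -9. 122.   0.  67.  42.] t 1.05
```

```bash
python3 -m pendant '[0.085,0.026,-0.041,-0.004,0,0,0, 0.085,0.026,-0.041,-0.004,0,0,0, 0.085,0.026,-0.041,-0.004,0,0,0, 0.085,0.026,-0.041,-0.004,0,0,0, 0.085,0.026,-0.041,-0.004,0,0,0, 0.085,0.026,-0.041,-0.004,0,0,0, 0.085,0.026,-0.041,-0.004,0,0,0, 0.085,0.026,-0.041,-0.004,0,0,0, 0.085,0.026,-0.041,-0.004,0,0,0,0.085,0,0,0,0,0,0,0.085,0,0,0,0,0,0]'
python3 - <<'E'
from h import *
import pickle
c=ctrl.camera_info("wrist"); i=ctrl.get_image("wrist")[:,:,::-1]
cv2.imwrite("pics/w1.png",i); pickle.dump(c,open("w1.pkl","wb"))
plan([.4,.27,.3])
E
```

```text
clock: 2.15
tcp_pos: [0.3997, 0.2685, 0.3027]
orientation: [[0.938, 0.348, -0.001], [0.348, -0.938, -0.001], [-0.001, 0.0, -1.0]]
force: [0.0, -0.1, 0.8]
finger_gap: 0.996
grip_force: 0.0
shift mm [ 1.3 -2.2  2.8] len 4 heading 20.27 turn z None level rotvec deg [ 0.03  0.08 -0.  ] q [ 34.   3. 106.  -0.  71. 103.] t 2.2
```

View pics/w1.png

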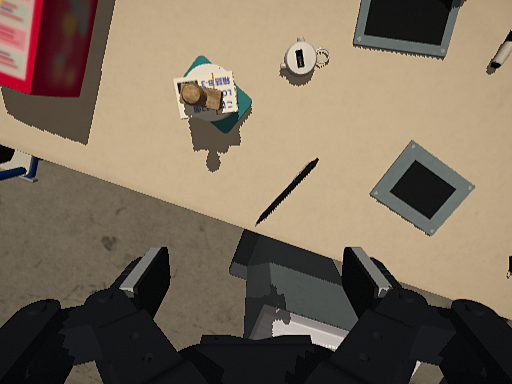

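The wrist view shows the stack at about (210,95): handle at (191,93), bundle at about (205,95), teal pad ends at (203,60) and (235,125). I'll centre the camera on it for a close look.

Run:
```python
from h import *
import pickle
c=pickle.load(open("w1.pkl","rb"))
print("handle",onz("wrist",(191,91),.145,c),"pad",onz("wrist",(217,96),.018,c),"tiles",onz("wrist",(422,189),.004,c))
p=onz("wrist",(205,95),.06,c)[:2]; x=np.array([.938,.348])
plan([*(p-.0*x),.27])
```

```text
handle [0.46385082 0.35799856 0.145     ] pad [0.46876648 0.3500061  0.018     ] tiles [0.44977847 0.01116285 0.004     ]
shift mm [ 92.6 -63.1  32.6] len 117 heading 20.27 turn z None level rotvec deg [ 0.03  0.08 -0.  ] q [ 34.   3. 106.  -0.  71. 103.] t 2.2
```

```bash
python3 -m pendant '[0.085,0.031,-0.021,0.011,0,0,0, 0.085,0.031,-0.021,0.011,0,0,0, 0.085,0.031,-0.021,0.011,0,0,0, 0.085,0,0,0,0,0,0,0.085,0,0,0,0,0,0,0.085,0,0,0,0,0,0]'
python3 - <<'E'
from h import *
import pickle
c=ctrl.camera_info("wrist"); i=ctrl.get_image("wrist")[:,:,::-1]
cv2.imwrite("pics/w2.png",i); pickle.dump(c,open("w2.pkl","wb"))
u,v=proj("wrist",[.465,.355,.06],c).astype(int); print(u,v); x0,y0=max(u-95,0),max(v-70,0); print(x0,y0)
cv2.imwrite("pics/w2c.png",cv2.resize(i[y0:y0+140,x0:x0+190],None,fx=4,fy=4,interpolation=cv2.INTER_CUBIC))
E
```

```text
clock: 2.8
tcp_pos: [0.4653, 0.3574, 0.2706]
orientation: [[0.939, 0.344, -0.0], [0.344, -0.939, -0.001], [-0.001, 0.0, -1.0]]
force: [0.5, -0.3, 1.2]
finger_gap: 0.993
grip_force: 0.0
256 174
161 104
```

View pics/w2c.png

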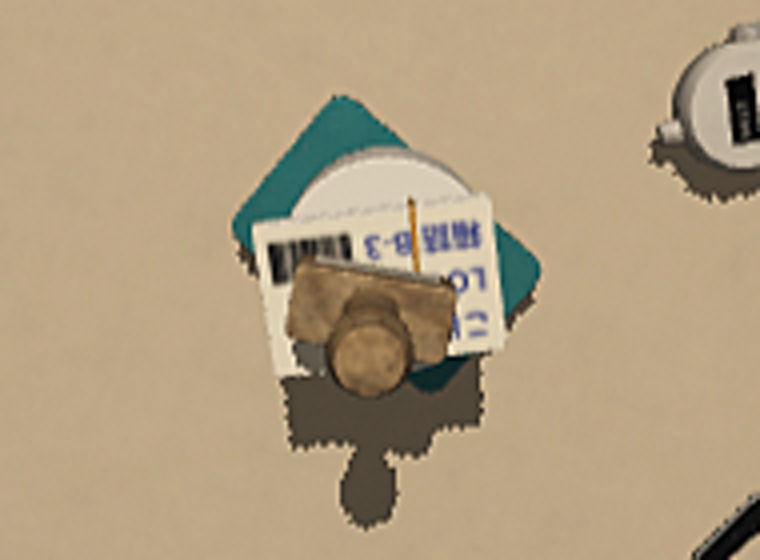

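The crop is clear: handle top centre (369,357), foot corners about (304,258),(456,285),(440,365),(288,335), bundle corners about (253,225),(490,193),(505,350),(277,377).

```bash
cat >> h.py <<'E'
def quad(pts,z,c,x0=0,y0=0,f=1):
    P=np.array([onz("wrist",(u/f+x0,v/f+y0),z,c)[:2] for u,v in pts])*1000
    e=np.roll(P,-1,0)-P; print("centre",P.mean(0).round(1),"sides",np.linalg.norm(e,axis=1).round(1),"angles",(np.degrees(np.arctan2(e[:,1],e[:,0]))).round(1))
E
python3 - <<'E'
from h import *
import pickle
c=pickle.load(open("w2.pkl","rb")); k=(c,161,104,4)
print("handle",(onz("wrist",(369/4+161,357/4+104),.145,c)*1000).round(1))
quad([(304,258),(456,285),(440,365),(288,335)],.094,*k)
quad([(253,225),(490,193),(505,350),(277,377)],.0725,*k)
quad([(338,93),(545,268),(440,395),(228,222)],.018,*k)
plan([.463,.358,.145])
E
```

```text
handle [463.  358.5 145. ]
centre [462.5 357.8] sides [42.6 23.3 43.5 22.3] angles [ -80.1 -169.9   98.6    7.6]
centre [465.3 356.1] sides [69.3 47.2 69.1 46.4] angles [ -62.2 -152.9  117.2   27.4]
centre [468.7 354.2] sides [90.9 57.3 94.7 56.5] angles [-109.5  162.4   70.   -21.4]
shift mm [ -2.1  -1.2 125.9] len 126 heading 20.15 turn z None level rotvec deg [ 0.   -0.01  0.  ] q [ 37.  15.  96.  -0.  69. 107.] t 2.85
```

Sizes match (foot 43×23, bundle 69×47, pad about 93×57 with rounded corners). Grasp the stamp with TCP at z≈0.103.

```bash
python3 -m pendant '[0.085,-0.0022,-0.001,0.03,0,0,0, 0.085,0,0,0.035,0,0,0, 0.085,0,0,0.035,0,0,0, 0.085,0,0,0.035,0,0,0,0.085,0,0,0.02,0,0,0,0.085,0,0,0.0125,0,0,0,0.085,0,0,0,0,0,0]'
python3 -m pendant '[0.04,0,0,0,0,0,0,0.0,0,0,0,0,0,0,0.0,0,0,0,0,0,0,0.0,0,0,0,0,0,0,0.0,0,0,0,0,0,0,0.0,0,0,0,0,0,0,0.0,0,0,0,0,0,0,0.0,0,0,0,0,0,0]' 30
python3 -c "
from h import *
plan([.4627,.358,.103])"
```

```text
clock: 3.55
tcp_pos: [0.4625, 0.3582, 0.1021]
orientation: [[0.939, 0.345, -0.001], [0.345, -0.939, -0.001], [-0.002, 0.001, -1.0]]
force: [0.3, -0.6, -0.2]
finger_gap: 0.996
grip_force: 0.0
clock: 4.35
tcp_pos: [0.4636, 0.3595, 0.1035]
orientation: [[0.938, 0.346, 0.001], [0.346, -0.938, 0.001], [0.001, -0.0, -1.0]]
force: [-1.1, 0.1, 6.8]
finger_gap: 0.249
grip_force: 29.3
shift mm [-1.4  1.1  0.5] len 2 heading 20.22 turn z None level rotvec deg [-0.02 -0.05  0.  ] q [ 38.  25. 104.   0.  50. 107.] t 4.35
```

```bash
python3 -m pendant '[0,0,0,-0.01,0,0,0, 0,0,0,-0.03,0,0,0, 0,0,0,-0.03,0,0,0, 0,0,0,-0.02,0,0,0, 0,0,0,0,0,0,0]'
python3 -c "
from h import *
plan([.646,-.126,.20],37.4)"
```

```text
clock: 4.85
tcp_pos: [0.4647, 0.3603, 0.1963]
orientation: [[0.938, 0.346, 0.004], [0.346, -0.938, 0.003], [0.005, -0.002, -1.0]]
force: [0.8, 0.2, -0.7]
finger_gap: 0.247
grip_force: 29.4
shift mm [  2.1 519.   -4.6] len 519 heading 20.22 turn z -17.18 level rotvec deg [-0.09 -0.29  0.  ] q [ 38.  19. 100.   0.  60. 107.] t 4.85
```

```bash
python3 -m pendant '[0,0.0002,0.03,0,0,0,0, 0,0.0002,0.05,0,0,0,0, 0,0.0002,0.05,0,0,0,0, 0,0.0002,0.05,0,0,0,0, 0,0.0002,0.05,0,0,0,0, 0,0.0002,0.05,0,0,0,0, 0,0.0002,0.05,0,0,0,0, 0,0.0002,0.05,0,0,0,0, 0,0.0002,0.05,0,0,0,0,0,0,0.05,0,0,0,0,0,0,0.039,0,0,0,0,0,0,0,0,0,0,0]'
python3 -m pendant '[0,0,0,0,0,0,-8.5, 0,0,0,0,0,0,-8.5,0,0,0,0,0,0,0,0,0,0,0,0,0,0]'
python3 - <<'E'
from h import *
import pickle
c=ctrl.camera_info("wrist"); i=ctrl.get_image("wrist")[:,:,::-1]
cv2.imwrite("pics/w3.png",i); pickle.dump(c,open("w3.pkl","wb"))
for P in [(.646,-.1255,.004),(.66,.148,.004),(.447,.01,.004)]: print(proj("wrist",P,c))
plan([.646,-.126,.20],37.4)
E
```

```text
clock: 6.05
tcp_pos: [0.645, -0.1318, 0.1916]
orientation: [[0.94, 0.342, -0.0], [0.342, -0.94, -0.001], [-0.001, 0.001, -1.0]]
force: [0.2, 0.4, -1.2]
finger_gap: 0.251
grip_force: 29.6
clock: 6.45
tcp_pos: [0.6437, -0.1266, 0.1922]
orientation: [[0.799, 0.602, -0.001], [0.602, -0.799, 0.0], [-0.001, -0.001, -1.0]]
force: [0.2, -0.4, -0.3]
finger_gap: 0.25
grip_force: 29.6
[255.7373422  175.18408382]
[41.12283981 -1.22010276]
[ 68.83109433 237.47088254]
shift mm [ 2.1  0.7 -7.7] len 8 heading 37.0 turn z -0.4 level rotvec deg [-0.04  0.03  0.  ] q [-11.  25.  92.   0.  63.  42.] t 6.5
```

View pics/w3.png

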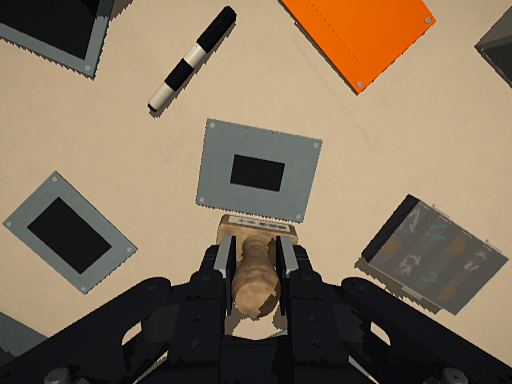

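The stamp tile is seen at about (260,170) with its inlay at (257,172). The bundle tile is at (70,235). The stamp in the grip looks parallel to the tile.

```bash
cat >> h.py <<'E'
def inlays(f,c):
    m=(cv2.imread(f).max(2)<45).astype(np.uint8)
    for k in cv2.findContours(m,cv2.RETR_EXTERNAL,cv2.CHAIN_APPROX_NONE)[0]:
        A=cv2.contourArea(k); x,y,w,h=cv2.boundingRect(k)
        if A>250 and x>0 and y>0 and x+w<512 and y+h<384 and y+h<330: print("inlay px",(x+w/2,y+h/2),*rect("wrist",k,.004,c))
E
python3 - <<'E'
from h import *
import pickle
inlays("pics/w3.png",pickle.load(open("w3.pkl","rb")))
E
```

```text
inlay px (69.5, 235.5) [448.4   9.8] [60.  83.3] -12.844161987304688
inlay px (391.0, 229.0) [ 689.4 -292.6] [16.3 96.1] -84.99211645126343
inlay px (257.5, 173.0) [ 648.9 -124.9] [33.4 57.6] 26.39133644104004
inlay px (179.5, 75.5) [683.   3.] [15.4 30.3] 82.8376235961914
inlay px (216.5, 30.0) [741.6  -4.2] [15.9 46.3] 83.12841033935547
```

```bash
python3 -m pendant '[0,0.0044,0.0013,0.02,0,0,-0.6, 0,0,0,0.03,0,0,0, 0,0,0,0.03,0,0,0, 0,0,0,0.03,0,0,0, 0,0,0,0.02,0,0,0,0,0,0,0,0,0,0,0,0,0,0,0,0,0]'
python3 -c "
from h import *
plan([.648,-.125,.0355],37.6)"
```

```text
clock: 7.2
tcp_pos: [0.6486, -0.1254, 0.063]
orientation: [[0.791, 0.612, -0.0], [0.612, -0.791, 0.0], [-0.0, -0.0, -1.0]]
force: [0.3, 0.6, -0.1]
finger_gap: 0.25
grip_force: 29.6
shift mm [-0.2 -0.7 27.5] len 28 heading 37.73 turn z 0.13 level rotvec deg [-0.02  0.01  0.  ] q [-11.  34.  96.   0.  50.  41.] t 7.2
```

```bash
python3 -m pendant '[0,0,-0.0005,0.012,0,0,0, 0,0,0,0.008,0,0,0, 0,0,0,0.004,0,0,0, 0,0,0,0.002,0,0,0, 0,0,0,0,0,0,0]'
```

```text
clock: 7.7
tcp_pos: [0.6482, -0.1252, 0.0368]
orientation: [[0.79, 0.613, -0.0], [0.613, -0.79, 0.0], [-0.0, -0.0, -1.0]]
force: [0.3, -0.7, -0.3]
finger_gap: 0.249
grip_force: 29.6
```

```bash
python3 -m pendant '[0,0,0,0.001,0,0,0, 0,0,0,0,0,0,0]'
python3 -m pendant '[0,0,0,0.001,0,0,0, 0,0,0,0,0,0,0]'
```

```text
clock: 7.9
tcp_pos: [0.6485, -0.1253, 0.0363]
orientation: [[0.79, 0.613, 0.001], [0.613, -0.79, -0.0], [0.0, 0.001, -1.0]]
force: [-0.4, -0.1, 2.1]
finger_gap: 0.249
grip_force: 29.7
clock: 8.1
tcp_pos: [0.6486, -0.1253, 0.0363]
orientation: [[0.79, 0.613, 0.001], [0.613, -0.79, -0.0], [0.001, 0.001, -1.0]]
force: [-3.9, 1.5, 11.8]
finger_gap: 0.247
grip_force: 30.8
```

```bash
python3 -m pendant '[0,0,0,-0.0015,0,0,0, 0.04,0,0,0,0,0,0, 0.085,0,0,0,0,0,0, 0.085,0,0,0,0,0,0, 0.085,0,0,0,0,0,0, 0.085,0,0,0,0,0,0, 0.085,0,0,-0.03,0,0,0, 0.085,0,0,-0.05,0,0,0, 0.085,0,0,-0.05,0,0,0, 0.085,0,0,-0.05,0,0,0, 0.085,0,0,-0.05,0,0,0,0.085,0,0,0,0,0,0]'
python3 - <<'E'
from h import *
import pickle
c=ctrl.camera_info("wrist"); i=ctrl.get_image("wrist")[:,:,::-1]
cv2.imwrite("pics/w4.png",i); pickle.dump(c,open("w4.pkl","wb"))
u,v=proj("wrist",[.648,-.125,.02],c).astype(int); x0,y0=max(u-95,0),max(v-70,0); print(x0,y0)
cv2.imwrite("pics/w4c.png",cv2.resize(i[y0:y0+140,x0:x0+190],None,fx=4,fy=4,interpolation=cv2.INTER_CUBIC))
plan([.465,.356,.27],None)
E
```

```text
clock: 9.3
tcp_pos: [0.6519, -0.1259, 0.2747]
orientation: [[0.79, 0.613, 0.012], [0.613, -0.79, -0.002], [0.008, 0.009, -1.0]]
force: [0.5, -0.3, -0.9]
finger_gap: 0.992
grip_force: 0.0
156 100
shift mm [ 148.9 -494.1   -1.4] len 516 heading 37.81 turn z None level rotvec deg [ 0.33 -0.29  0.  ] q [-11.  21.  87.  -0.  71.  41.] t 9.35
```

View pics/w4c.png

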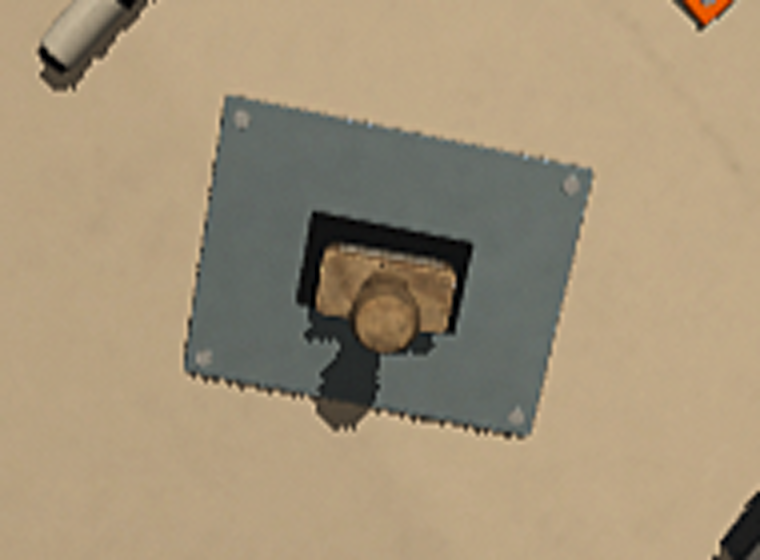

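The stamp stands in its inlay, foot corners about (325,247),(458,265),(450,333),(316,312). Back to the stack.

```bash
python3 -m pendant '[0.085,0.014,-0.045,0,0.33,-0.29,0, 0.085,0.014,-0.045,0,0,0,0, 0.085,0.014,-0.045,0,0,0,0, 0.085,0.014,-0.045,0,0,0,0, 0.085,0.014,-0.045,0,0,0,0, 0.085,0.014,-0.045,0,0,0,0, 0.085,0.014,-0.045,0,0,0,0, 0.085,0.014,-0.045,0,0,0,0, 0.085,0.014,-0.045,0,0,0,0, 0.085,0.014,-0.045,0,0,0,0, 0.085,0.009,-0.044,0,0,0,0, 0.085,0,0,0,0,0,0]'
python3 -m pendant '[0.085,0,0,0,0,0,-8,0.085,0,0,0,0,0,-8,0.085,0,0,0,0,0,-8,0.085,0,0,0,0,0,-8,0.085,0,0,0,0,0,-8,0.085,0,0,0,0,0,-8,0.085,0,0,0,0,0,-8,0.085,0,0,0,0,0,-8,0.085,0,0,0,0,0,-8,0.085,0,0,0,0,0,-8,0.085,0,0,0,0,0,0,0.085,0,0,0,0,0,0]'
python3 - <<'E'
from h import *
import pickle
quad([(325,247),(458,265),(450,333),(316,312)],.026,pickle.load(open("w4.pkl","rb")),156,100,4)
plan([.465,.356,.27],117.4)
c=ctrl.camera_info("wrist"); i=ctrl.get_image("wrist")[:,:,::-1]
cv2.imwrite("pics/w5.png",i); pickle.dump(c,open("w5.pkl","wb"))
u,v=proj("wrist",[.465,.355,.06],c).astype(int); x0,y0=max(u-95,0),max(v-70,0); print(x0,y0)
cv2.imwrite("pics/w5c.png",cv2.resize(i[y0:y0+140,x0:x0+190],None,fx=4,fy=4,interpolation=cv2.INTER_CUBIC))
E
```

```text
clock: 10.55
tcp_pos: [0.4601, 0.3602, 0.2664]
orientation: [[0.787, 0.616, -0.01], [0.616, -0.787, 0.002], [-0.007, -0.007, -1.0]]
force: [0.3, 0.3, -0.1]
finger_gap: 0.994
grip_force: 0.0
clock: 11.75
tcp_pos: [0.4629, 0.3558, 0.2672]
orientation: [[-0.463, 0.886, -0.009], [0.887, 0.463, 0.0], [0.004, -0.008, -1.0]]
force: [-1.2, 0.4, 0.4]
finger_gap: 0.991
grip_force: 0.0
centre [ 648.1 -127.8] sides [45.  23.5 46.2 22.4] angles [ -60.  -148.1  118.6   29. ]
shift mm [-0.8  2.  -2.8] len 4 heading 117.56 turn z 0.16 level rotvec deg [-0.43 -0.25  0.  ] q [37. 15. 96.  0. 69. 10.] t 11.75
162 105
```

View pics/w5c.png

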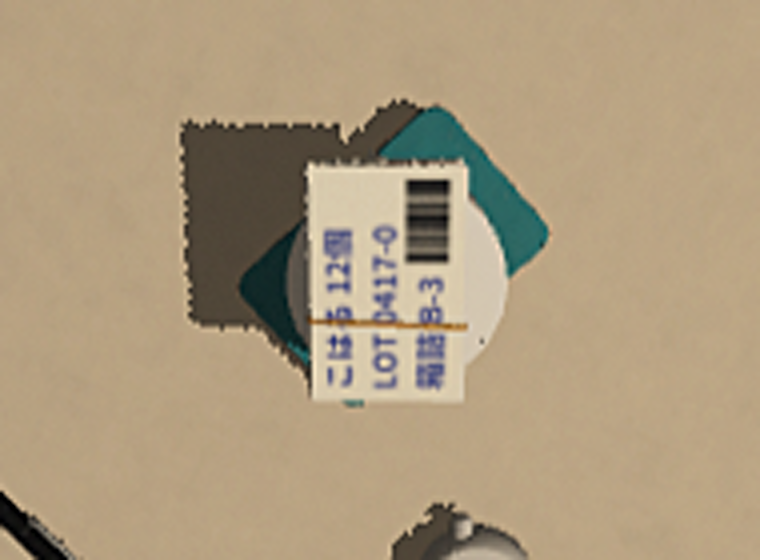

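The crop shows the bundle square with the view, corners about (308,166),(467,166),(463,401),(312,399), and the roll visible at both sides.

Run:
```python
from h import *
import pickle
c=pickle.load(open("w5.pkl","rb"))
for z in (.0725,): quad([(308,166),(467,166),(463,401),(312,399)],z,c,162,105,4)
im=cv2.imread("pics/w5.png"); 
r=[(505,270),(480,195),(463,368),(289,270),(507,290)]
P=np.array([onz("wrist",(u/4+162,v/4+105),.056,c)[:2]*1000 for u,v in r],np.float32); print(cv2.minEnclosingCircle(P))
```

```text
centre [465.6 356.8] sides [45.2 70.  45.4 69.4] angles [  27.6  -62.2 -153.1  117.7]
((469.897705078125, 358.0381164550781), 34.517662048339844)
```

```bash
python3 -m pendant '[0.058,-0.0006,0.0026,0.03,-0.43,-0.25,0, 0.058,0,0,0.04,0,0,0, 0.058,0,0,0.04,0,0,0, 0.058,0,0,0.04,0,0,0,0.058,0,0,0.02,0,0,0,0.058,0,0,0.01,0,0,0,0.058,0,0,0,0,0,0,0.058,0,0,0,0,0,0]'
python3 -c "
from h import *
plan([.4655,.3566,.065],117.5)"
```

```text
clock: 12.6
tcp_pos: [0.4662, 0.3577, 0.0891]
orientation: [[-0.466, 0.885, 0.002], [0.885, 0.466, 0.002], [0.001, 0.003, -1.0]]
force: [1.2, 0.5, 0.5]
finger_gap: 0.679
grip_force: 0.0
shift mm [-0.7 -1.2 24.1] len 24 heading 117.76 turn z 0.26 level rotvec deg [ 0.16 -0.04  0.  ] q [ 37.  27. 105.   0.  49.  10.] t 12.6
```

```bash
python3 -m pendant '[0.058,-0.0005,-0.001,0.012,0,0,0.2, 0.058,0,0,0.010,0,0,0, 0.058,0,0,0.004,0,0,0,0.058,0,0,0,0,0,0]'
python3 -m pendant '[0.058,0,0,0.002,0,0,0,0.058,0,0,0,0,0,0]'
python3 -m pendant '[0.058,0,0,0.002,0,0,0,0.058,0,0,0,0,0,0]'
```

```text
clock: 13.0
tcp_pos: [0.4645, 0.3561, 0.0614]
orientation: [[-0.463, 0.886, 0.0], [0.886, 0.463, 0.0], [0.0, 0.0, -1.0]]
force: [0.2, 0.1, 0.0]
finger_gap: 0.68
grip_force: 0.0
clock: 13.2
tcp_pos: [0.465, 0.3565, 0.0602]
orientation: [[-0.463, 0.886, 0.001], [0.886, 0.463, 0.001], [0.0, 0.002, -1.0]]
force: [-0.0, 0.3, 0.5]
finger_gap: 0.679
grip_force: 0.0
clock: 13.4
tcp_pos: [0.4649, 0.3564, 0.0581]
orientation: [[-0.463, 0.886, 0.001], [0.886, 0.463, 0.001], [0.0, 0.001, -1.0]]
force: [0.3, -0.4, 0.2]
finger_gap: 0.681
grip_force: 0.0
```

```bash
python3 -m pendant '[0.058,0,0,0.002,0,0,0,0.058,0,0,0,0,0,0]'
python3 -m pendant '[0.058,0,0,0.002,0,0,0,0.058,0,0,0,0,0,0]'
python3 -m pendant '[0.05,0,0,0,0,0,0,0.04,0,0,0,0,0,0,0.03,0,0,0,0,0,0,0.03,0,0,0,0,0,0,0.03,0,0,0,0,0,0]' 30
```

```text
clock: 13.6
tcp_pos: [0.4649, 0.3563, 0.056]
orientation: [[-0.463, 0.886, 0.001], [0.886, 0.463, 0.001], [0.0, 0.001, -1.0]]
force: [-0.1, -0.4, 0.7]
finger_gap: 0.678
grip_force: 0.0
clock: 13.8
tcp_pos: [0.4649, 0.3563, 0.0539]
orientation: [[-0.463, 0.886, 0.001], [0.886, 0.463, 0.001], [0.0, 0.001, -1.0]]
force: [0.6, 0.5, -0.3]
finger_gap: 0.677
grip_force: 0.0
clock: 14.3
tcp_pos: [0.4651, 0.3565, 0.0543]
orientation: [[-0.463, 0.886, 0.001], [0.886, 0.463, 0.001], [0.001, 0.002, -1.0]]
force: [1.5, 0.5, 2.8]
finger_gap: 0.514
grip_force: 30.7
```

```bash
python3 -m pendant '[0.03,0,0,-0.004,0,0,0,0.03,0,0,-0.01,0,0,0,0.03,0,0,-0.03,0,0,0,0.03,0,0,-0.04,0,0,0,0.03,0,0,-0.04,0,0,0,0.03,0,0,-0.02,0,0,0,0.03,0,0,0,0,0,0,0.03,0,0,0,0,0,0]'
python3 - <<'E'
from h import *
import pickle
c=ctrl.camera_info("wrist"); i=ctrl.get_image("wrist")[:,:,::-1]
cv2.imwrite("pics/w6.png",i); pickle.dump(c,open("w6.pkl","wb"))
plan([.4475,.0098,.20],77.2)
E
```

```text
clock: 15.1
tcp_pos: [0.4647, 0.3562, 0.1986]
orientation: [[-0.463, 0.886, 0.002], [0.886, 0.463, 0.002], [0.001, 0.002, -1.0]]
force: [0.6, 0.0, -1.1]
finger_gap: 0.52
grip_force: 30.8
shift mm [-298.9 -175.3   -2.6] len 346 heading 117.61 turn z 40.41 level rotvec deg [ 0.03 -0.02  0.  ] q [ 37.  19. 101.   0.  61.  10.] t 15.15
```

View pics/w6.png

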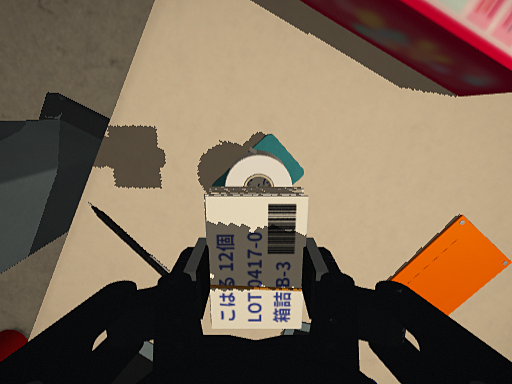

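The bundle is held level, and the roll with its hole (258,183) and the pad stay behind.

```bash
python3 -m pendant '[0.03,-0.0189,-0.0113,0,0,0,0,0.03,-0.04,-0.0234,0,0,0,0,0.03,-0.04,-0.0234,0,0,0,0,0.03,-0.04,-0.0234,0,0,0,0,0.03,-0.04,-0.0234,0,0,0,0,0.03,-0.04,-0.0234,0,0,0,0,0.03,-0.04,-0.0234,0,0,0,0,0.03,-0.04,-0.0234,0,0,0,0,0.03,0,0,0,0,0,0,0.03,0,0,0,0,0,0]'
python3 -m pendant '[0.03,0,0,0,0,0,4,0.03,0,0,0,0,0,8,0.03,0,0,0,0,0,8,0.03,0,0,0,0,0,8,0.03,0,0,0,0,0,8,0.03,0,0,0,0,0,4.4,0.03,0,0,0,0,0,0,0.03,0,0,0,0,0,0]'
python3 - <<'E'
from h import *
import pickle
c=ctrl.camera_info("wrist"); i=ctrl.get_image("wrist")[:,:,::-1]
cv2.imwrite("pics/w7.png",i); pickle.dump(c,open("w7.pkl","wb"))
inlays("pics/w7.png",c)
plan([.4475,.0098,.06],77.2)
E
```

```text
clock: 16.15
tcp_pos: [0.4473, 0.0093, 0.1967]
orientation: [[-0.461, 0.888, -0.001], [0.888, 0.461, 0.001], [0.002, -0.0, -1.0]]
force: [-0.7, 0.2, 0.3]
finger_gap: 0.517
grip_force: 30.8
clock: 16.95
tcp_pos: [0.448, 0.0112, 0.1973]
orientation: [[0.217, 0.976, 0.0], [0.976, -0.217, 0.001], [0.001, -0.0, -1.0]]
force: [0.6, -0.5, -0.9]
finger_gap: 0.518
grip_force: 30.8
inlay px (436.0, 246.0) [ 649.4 -126.9] [34.2 62. ] 26.419023513793945
inlay px (256.5, 164.0) [451.9  25.3] [49.8 59.8] 77.44928741455078
inlay px (467.5, 141.0) [6.896e+02 2.000e-01] [15.3 33.8] 83.87310028076172
inlay px (69.0, 201.5) [235.3  19. ] [115.3 190.8] 0.03879334405064583
shift mm [ -1.5  -0.3 137.4] len 137 heading 77.41 turn z 0.21 level rotvec deg [ 0.01 -0.07  0.  ] q [  1.   7. 116.   0.  57.  14.] t 17.0
```

```bash
python3 -m pendant '[0.03,-0.0021,0.0006,0.02,0,0,0,0.03,0,0,0.04,0,0,0,0.03,0,0,0.04,0,0,0,0.03,0,0,0.04,0,0,0,0.03,0,0,0.02,0,0,0,0.03,0,0,0.015,0,0,0,0.03,0,0,0.005,0,0,0,0.03,0,0,0,0,0,0,0.03,0,0,0,0,0,0]'
python3 -c "
from h import *
plan([.4482,.009,.0035],77.4)"
```

```text
clock: 17.9
tcp_pos: [0.4491, 0.0084, 0.0183]
orientation: [[0.221, 0.975, 0.002], [0.975, -0.221, 0.001], [0.002, 0.002, -1.0]]
force: [-0.4, 0.9, -0.5]
finger_gap: 0.518
grip_force: 30.8
shift mm [ 0.4 -1.  14.8] len 15 heading 77.25 turn z -0.15 level rotvec deg [ 0.1  -0.09  0.  ] q [  1.  24. 123.   0.  32.  13.] t 17.9
```

```bash
python3 -m pendant '[0.03,0.0004,-0.001,0.006,0,0,0,0.03,0,0,0.004,0,0,0,0.03,0,0,0.003,0,0,0,0.03,0,0,0,0,0,0]'
python3 -m pendant '[0.03,0,0,0.001,0,0,0,0.03,0,0,0,0,0,0]'
python3 -m pendant '[0.03,0,0,0.001,0,0,0,0.03,0,0,0,0,0,0]'
```

```text
clock: 18.3
tcp_pos: [0.4474, 0.0089, 0.0045]
orientation: [[0.221, 0.975, 0.001], [0.975, -0.221, 0.001], [0.001, 0.0, -1.0]]
force: [0.2, -0.2, 0.1]
finger_gap: 0.522
grip_force: 30.8
clock: 18.5
tcp_pos: [0.4477, 0.0089, 0.0038]
orientation: [[0.221, 0.975, 0.001], [0.975, -0.221, 0.001], [0.001, 0.001, -1.0]]
force: [-0.0, 0.2, 0.1]
finger_gap: 0.514
grip_force: 30.8
clock: 18.7
tcp_pos: [0.4477, 0.0089, 0.0027]
orientation: [[0.221, 0.975, 0.001], [0.975, -0.221, 0.001], [0.001, 0.001, -1.0]]
force: [-0.0, 0.5, -0.8]
finger_gap: 0.521
grip_force: 30.8
```

```bash
python3 -m pendant '[0.03,0,0,0.001,0,0,0,0.03,0,0,0,0,0,0]'
python3 -m pendant '[0.03,0,0,0.001,0,0,0,0.03,0,0,0,0,0,0]'
```

```text
clock: 18.9
tcp_pos: [0.4478, 0.0089, 0.0025]
orientation: [[0.221, 0.975, 0.001], [0.975, -0.221, 0.001], [0.001, 0.001, -1.0]]
force: [-3.9, -0.4, 15.1]
finger_gap: 0.516
grip_force: 32.6
clock: 19.1
tcp_pos: [0.4477, 0.0089, 0.0023]
orientation: [[0.221, 0.975, 0.001], [0.975, -0.221, 0.001], [0.001, 0.001, -1.0]]
force: [-7.1, -0.2, 32.8]
finger_gap: 0.518
grip_force: 34.9
```

```bash
python3 -m pendant '[0.03,0,0,-0.0018,0,0,0, 0.06,0,0,0,0,0,0, 0.07,0,0,0,0,0,0, 0.07,0,0,0,0,0,0, 0.07,0,0,-0.01,0,0,0, 0.085,0,0,-0.05,0,0,0, 0.085,0,0,-0.05,0,0,0, 0.085,0,0,-0.05,0,0,0, 0.085,0,0,-0.05,0,0,0,0.085,0,0,-0.05,0,0,0,0.085,0,0,0,0,0,0,0.085,0,0,0,0,0,0]'
python3 - <<'E'
from h import *
import pickle
c=ctrl.camera_info("wrist"); i=ctrl.get_image("wrist")[:,:,::-1]
cv2.imwrite("pics/w8.png",i); pickle.dump(c,open("w8.pkl","wb"))
inlays("pics/w8.png",c)
u,v=proj("wrist",[.448,.009,.01],c).astype(int); print(u,v); x0,y0=u-75,v-60; print(x0,y0)
p=i[y0:y0+120,x0:x0+150]; print((p.min(2)>140).sum())
k=max(cv2.findContours((i.min(2)>140).astype(np.uint8)[y0:y0+120,x0:x0+150],0,1,offset=(x0,y0))[0],key=cv2.contourArea); print(rect("wrist",k,.02,c))
plan([.47,.357,.27],None)
E
```

```text
clock: 20.3
tcp_pos: [0.4477, 0.0086, 0.2641]
orientation: [[0.221, 0.975, 0.004], [0.975, -0.221, 0.001], [0.002, 0.004, -1.0]]
force: [0.3, -0.1, -0.6]
finger_gap: 0.998
grip_force: 0.0
inlay px (402.5, 228.0) [ 640.6 -144.9] [67.  86.3] 26.587617874145508
inlay px (85.0, 200.5) [211.7  15.5] [ 76.8 189.8] 0.05738852918148041
inlay px (254.5, 165.0) [447.5  10.3] [61.8 82.2] -12.843437194824219
inlay px (475.0, 129.5) [746.7  -7. ] [15.7 48.2] 82.32749938964844
inlay px (119.5, 168.5) [266.7  41.6] [ 52.8 150.3] 0.3594726324081421
inlay px (157.5, 23.0) [372.4 207.4] [  9.  137.9] 68.92066955566406
254 166
179 106
1469
(array([451.6,  21.1]), array([45.3, 46.3]), -12.798919677734375)
shift mm [344.9 -54.5  -7. ] len 349 heading 77.21 turn z None level rotvec deg [ 0.05 -0.08  0.  ] q [  1.   2. 112.   0.  66.  14.] t 20.35
```

Run:
```python
from h import *
import pickle
c=pickle.load(open("w8.pkl","rb")); i=cv2.imread("pics/w8.png"); h=cv2.cvtColor(i,cv2.COLOR_BGR2HSV)
# inside inlay: not black
m=(i.max(2)<45).astype(np.uint8); ks=cv2.findContours(m,0,1)[0]
k=[k for k in ks if cv2.pointPolygonTest(k,(254,165),False)>0][0]
f=cv2.drawContours(np.zeros_like(m),[k],0,1,-1)&(1-m); f=cv2.morphologyEx(f,cv2.MORPH_OPEN,np.ones((3,3)))
k=max(cv2.findContours(f,0,1)[0],key=cv2.contourArea); print(rect("wrist",k,.02,c), cv2.boundingRect(k))
cv2.imwrite("pics/w8c.png",cv2.resize(i[106:226,179:329],None,fx=3,fy=3))
```

```text
(array([449.1,  10.2]), array([47.1, 71.1]), -12.798118591308594) (237, 140, 37, 54)
```

View pics/w8c.png

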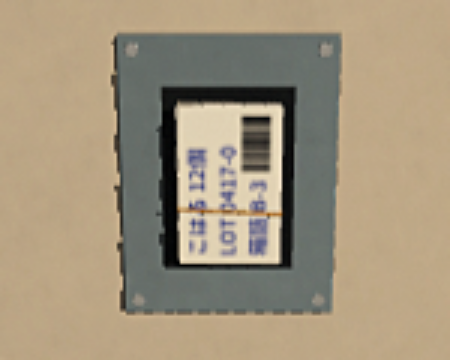

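The bundle lies centred in its inlay. Now the roll.

```bash
python3 -m pendant '[0.085,0.022,-0.0035,0,0,0,0,0.085,0.0431,-0.0068,0,0,0,0,0.085,0.0431,-0.0068,0,0,0,0,0.085,0.0431,-0.0068,0,0,0,0,0.085,0.0431,-0.0068,0,0,0,0,0.085,0.0431,-0.0068,0,0,0,0,0.085,0.0431,-0.0068,0,0,0,0,0.085,0.0431,-0.0068,0,0,0,0,0.085,0.0213,-0.0033,0,0,0,0,0.085,0,0,0,0,0,0,0.085,0,0,0,0,0,0]'
python3 - <<'E'
from h import *
import pickle
c=ctrl.camera_info("wrist"); i=ctrl.get_image("wrist")[:,:,::-1]
cv2.imwrite("pics/w9.png",i); pickle.dump(c,open("w9.pkl","wb"))
u,v=proj("wrist",[.469,.357,.056],c).astype(int); x0,y0=u-95,v-70; print(u,v,x0,y0)
p=i[y0:y0+140,x0:x0+190]; cv2.imwrite("pics/w9c.png",cv2.resize(p,None,fx=4,fy=4,interpolation=cv2.INTER_CUBIC))
h=cv2.cvtColor(np.ascontiguousarray(i),cv2.COLOR_BGR2HSV)
m=((h[...,1]<45)&(h[...,2]>130)).astype(np.uint8)
k=[k for k in cv2.findContours(m,0,1)[0] if np.hypot(*(k.reshape(-1,2).mean(0)-(u,v)))<25]
k=max(k,key=cv2.contourArea); P=np.array([onz("wrist",q,.056,c)[:2]*1000 for q in k.reshape(-1,2)],np.float32)
print(cv2.minEnclosingCircle(P),cv2.fitEllipse(P))
t=((h[...,0]>80)&(h[...,0]<100)&(h[...,1]>120)).astype(np.uint8)
k=max(cv2.findContours(t,0,1)[0],key=cv2.contourArea)
pts=np.vstack([q for q in cv2.findContours(t,0,1)[0] if cv2.contourArea(q)>20]);print("teal",rect("wrist",pts,.018,c))
plan([.469,.357,.1],77.2)
E
```

```text
clock: 21.45
tcp_pos: [0.4699, 0.3562, 0.2613]
orientation: [[0.221, 0.975, -0.001], [0.975, -0.221, -0.001], [-0.002, -0.001, -1.0]]
force: [0.1, -0.7, -0.4]
finger_gap: 0.996
grip_force: 0.0
254 173 159 103
((469.3288269042969, 355.8941650390625), 33.99766159057617) ((469.13385009765625, 356.116943359375), (65.21067810058594, 65.81339263916016), 41.475948333740234)
teal (array([467.9, 355.5]), array([60.6, 92.8]), -20.054588317871094)
shift mm [  1.2  -1.2 161.7] len 162 heading 77.21 turn z 0.01 level rotvec deg [-0.03  0.06  0.  ] q [37. 16. 96. -0. 68. 50.] t 21.5
```

View pics/w9c.png

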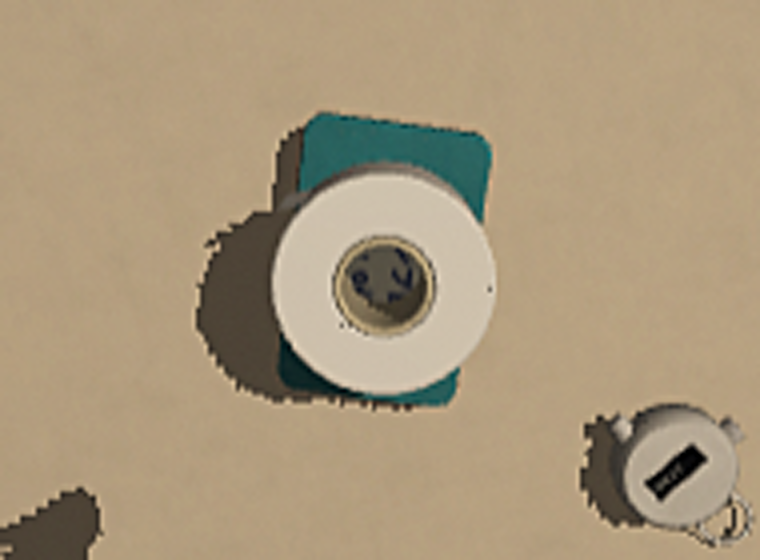

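The roll's circle (crop centre (384,283)) measures 34 mm radius at (469,356). The pad lies beneath with x axis at −20°.

```bash
python3 -m pendant '[0.085,-0.0004,-0.0006,0.03,0,0,0,0.085,0,0,0.05,0,0,0,0.085,0,0,0.05,0,0,0,0.085,0,0,0.04,0,0,0,0.085,0,0,0.03,0,0,0,0.085,0,0,0.02,0,0,0,0.085,0,0,0.013,0,0,0,0.085,0,0,0,0,0,0,0.085,0,0,0,0,0,0]'
python3 -m pendant '[0.075,0,0,0,0,0,0,0.065,0,0,0,0,0,0,0.055,0,0,0,0,0,0,0.05,0,0,0,0,0,0,0.05,0,0,0,0,0,0,0.05,0,0,0,0,0,0]' 40
python3 -c "
from h import *
plan([.469,.356,.028],77.2)"
```

```text
clock: 22.4
tcp_pos: [0.4708, 0.3568, 0.0307]
orientation: [[0.222, 0.975, 0.002], [0.975, -0.222, 0.001], [0.002, 0.001, -1.0]]
force: [-0.5, 0.1, 1.0]
finger_gap: 0.995
grip_force: 0.0
clock: 23.0
tcp_pos: [0.471, 0.3576, 0.0317]
orientation: [[0.221, 0.975, 0.003], [0.975, -0.221, 0.002], [0.003, 0.002, -1.0]]
force: [-0.8, -3.0, 6.2]
finger_gap: 0.77
grip_force: 43.2
shift mm [-2.  -1.6  3.7] len 4 heading 77.22 turn z 0.02 level rotvec deg [ 0.14 -0.16  0.  ] q [ 37.  32. 106.   0.  42.  50.] t 23.0
```

```bash
python3 -m pendant '[0.05,0,0,-0.01,0,0,0,0.05,0,0,-0.03,0,0,0,0.05,0,0,-0.05,0,0,0,0.05,0,0,-0.04,0,0,0,0.05,0,0,-0.02,0,0,0,0.05,0,0,0,0,0,0,0.05,0,0,0,0,0,0]'
python3 -m pendant '[0.05,-0.0229,0.0058,0,0,0,0,0.05,-0.0457,0.0116,0,0,0,0,0.05,-0.0457,0.0116,0,0,0,0,0.05,-0.0457,0.0116,0,0,0,0,0.05,-0.0457,0.0116,0,0,0,0,0.05,-0.0457,0.0116,0,0,0,0,0.05,-0.0457,0.0116,0,0,0,0,0.05,-0.0457,0.0116,0,0,0,0,0.05,-0.0457,0.0116,0,0,0,0,0.05,-0.0457,0.0116,0,0,0,0]'
python3 -m pendant '[0.05,-0.0457,0.0116,0,0,0,0,0.05,-0.0457,0.0116,0,0,0,0,0.05,-0.0457,0.0116,0,0,0,0,0.05,-0.0457,0.0116,0,0,0,0,0.05,-0.0457,0.0116,0,0,0,0,0.05,-0.0229,0.0058,0,0,0,0,0.05,0,0,0,0,0,0,0.05,0,0,0,0,0,0,0.05,0,0,0,0,0,0]'
python3 - <<'E'
from h import *
import pickle
c=ctrl.camera_info("wrist"); i=ctrl.get_image("wrist")[:,:,::-1]
cv2.imwrite("pics/w10.png",i); pickle.dump(c,open("w10.pkl","wb"))
inlays("pics/w10.png",c)
plan([.489,-.351,.03],77.2)
E
```

```text
clock: 23.7
tcp_pos: [0.47, 0.357, 0.1807]
orientation: [[0.221, 0.975, 0.002], [0.975, -0.221, 0.002], [0.002, 0.002, -1.0]]
force: [-0.0, -0.7, -2.0]
finger_gap: 0.765
grip_force: 45.1
clock: 24.7
tcp_pos: [0.4801, -0.0926, 0.1782]
orientation: [[0.221, 0.975, -0.001], [0.975, -0.221, 0.002], [0.001, -0.001, -1.0]]
force: [1.4, -0.1, 0.5]
finger_gap: 0.767
grip_force: 45.1
clock: 25.6
tcp_pos: [0.4874, -0.3488, 0.1782]
orientation: [[0.221, 0.975, -0.001], [0.975, -0.221, 0.003], [0.002, -0.001, -1.0]]
force: [0.8, 0.5, -0.4]
finger_gap: 0.772
grip_force: 45.1
inlay px (259.0, 171.5) [ 494.1 -339.6] [58.4 83.3] 74.56103515625
inlay px (409.5, 154.0) [ 655.7 -362.2] [ 11.7 144.4] 5.091201305389404
inlay px (127.0, 58.5) [ 390.2 -201.8] [16.5 32.3] -55.68473434448242
shift mm [ -2.2   1.8 148.5] len 149 heading 77.27 turn z 0.07 level rotvec deg [-0.03 -0.12  0.  ] q [-36.  21. 100.   0.  59. -23.] t 25.65
```

View pics/w10.png

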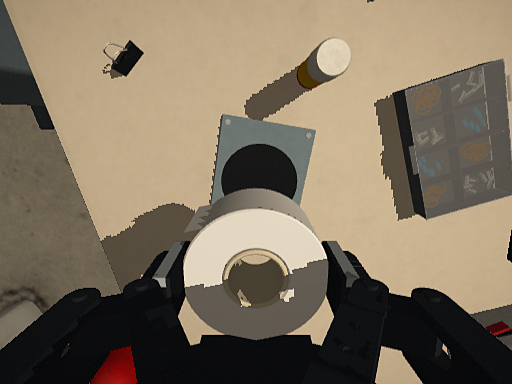

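The disc inlay shows behind the held roll with its far edge at (262,145). The glue stick, at (325,65), is well clear.

```bash
python3 -m pendant '[0.05,-0.0008,0.0033,0.02,0,0,0,0.05,0,0,0.04,0,0,0,0.05,0,0,0.04,0,0,0,0.05,0,0,0.03,0,0,0,0.05,0,0,0.015,0,0,0,0.05,0,0,0.007,0,0,0,0.05,0,0,0,0,0,0,0.05,0,0,0,0,0,0]'
python3 -c "
from h import *
plan([.4904,-.3503,.0185],77.2)"
```

```text
clock: 26.45
tcp_pos: [0.4922, -0.352, 0.0286]
orientation: [[0.221, 0.975, 0.003], [0.975, -0.221, -0.0], [0.001, 0.003, -1.0]]
force: [0.1, -0.2, -1.0]
finger_gap: 0.767
grip_force: 45.1
shift mm [ 1.2 -2.1 10.1] len 10 heading 77.23 turn z 0.03 level rotvec deg [ 0.16 -0.03  0.  ] q [-36.  33. 104.   0.  43. -23.] t 26.45
```

```bash
python3 -m pendant '[0.05,0.0006,-0.001,0.005,0,0,0,0.05,0,0,0.003,0,0,0,0.05,0,0,0,0,0,0]'
python3 -m pendant '[0.05,0,0,0.001,0,0,0,0.05,0,0,0,0,0,0]'
python3 -m pendant '[0.05,0,0,0.001,0,0,0,0.05,0,0,0,0,0,0]'
python3 -m pendant '[0.05,0,0,0.001,0,0,0,0.05,0,0,0,0,0,0]'
```

```text
clock: 26.75
tcp_pos: [0.4903, -0.3507, 0.0192]
orientation: [[0.221, 0.975, 0.001], [0.975, -0.221, 0.001], [0.001, 0.001, -1.0]]
force: [-0.5, -1.1, -1.1]
finger_gap: 0.773
grip_force: 45.1
clock: 26.95
tcp_pos: [0.4904, -0.3507, 0.0182]
orientation: [[0.221, 0.975, 0.001], [0.975, -0.221, 0.001], [0.001, 0.001, -1.0]]
force: [0.2, -0.2, -1.2]
finger_gap: 0.772
grip_force: 45.1
clock: 27.15
tcp_pos: [0.4905, -0.3508, 0.0179]
orientation: [[0.221, 0.975, 0.001], [0.975, -0.221, 0.001], [0.001, 0.001, -1.0]]
force: [-1.4, 1.3, 6.8]
finger_gap: 0.772
grip_force: 46.0
clock: 27.35
tcp_pos: [0.4905, -0.3509, 0.0178]
orientation: [[0.221, 0.975, 0.001], [0.975, -0.221, 0.001], [0.001, 0.001, -1.0]]
force: [-5.2, 3.4, 18.0]
finger_gap: 0.771
grip_force: 47.3
```

Contact. Release and lift, then check.

```bash
python3 -m pendant '[0.05,0,0,-0.0015,0,0,0, 0.085,0,0,0,0,0,0, 0.085,0,0,0,0,0,0, 0.085,0,0,0,0,0,0, 0.085,0,0,-0.01,0,0,0, 0.085,0,0,-0.04,0,0,0, 0.085,0,0,-0.05,0,0,0, 0.085,0,0,-0.05,0,0,0, 0.085,0,0,-0.05,0,0,0,0.085,0,0,-0.05,0,0,0,0.085,0,0,0,0,0,0,0.085,0,0,0,0,0,0]'
python3 - <<'E'
from h import *
import pickle
c=ctrl.camera_info("wrist"); i=np.ascontiguousarray(ctrl.get_image("wrist")[:,:,::-1])
cv2.imwrite("pics/w11.png",i); pickle.dump(c,open("w11.pkl","wb"))
inlays("pics/w11.png",c)
u,v=proj("wrist",[.489,-.351,.042],c)
h=cv2.cvtColor(i,cv2.COLOR_BGR2HSV); m=((h[...,1]<45)&(h[...,2]>130)).astype(np.uint8)
k=max([k for k in cv2.findContours(m,0,1)[0] if np.hypot(*(k.reshape(-1,2).mean(0)-(u,v)))<30],key=cv2.contourArea)
P=np.array([onz("wrist",q,.042,c)[:2]*1000 for q in k.reshape(-1,2)],np.float32); print(cv2.minEnclosingCircle(P))
x0,y0=int(u)-95,int(v)-70
cv2.imwrite("pics/w11c.png",cv2.resize(i[y0:y0+140,x0:x0+190],None,fx=3,fy=3))
plan([.468,.3555,.27],None)
E
```

```text
clock: 28.55
tcp_pos: [0.4906, -0.3513, 0.2697]
orientation: [[0.221, 0.975, 0.004], [0.975, -0.221, -0.001], [-0.0, 0.004, -1.0]]
force: [-0.4, 0.0, -0.7]
finger_gap: 1.0
grip_force: 0.0
inlay px (478.5, 200.5) [ 779.  -459.8] [ 53.1 105.8] -36.06569290161133
inlay px (251.0, 167.0) [ 481.3 -351.4] [ 76.7 102.1] -73.99491310119629
inlay px (371.5, 143.5) [ 654.3 -360.5] [  8.6 141.2] 5.19809103012085
inlay px (153.0, 69.0) [ 390.2 -201.5] [16.7 31.6] -55.71162796020508
((491.3176574707031, -352.0967102050781), 34.922489166259766)
shift mm [ 683.9 -177.5   -1.5] len 707 heading 77.22 turn z None level rotvec deg [ 0.06 -0.07  0.  ] q [-36.  16.  94.   0.  69. -23.] t 28.6
```

View pics/w11c.png

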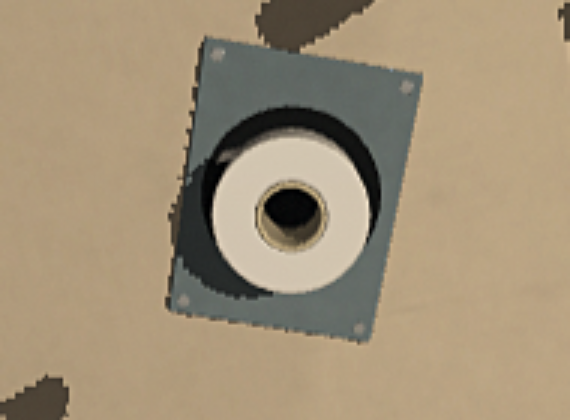

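The roll sits centred in the disc. Back for the ink pad.

```bash
python3 -m pendant '[0.085,0.0228,-0.0059,0,0,0,0,0.085,0.0456,-0.0118,0,0,0,0,0.085,0.0456,-0.0118,0,0,0,0,0.085,0.0456,-0.0118,0,0,0,0,0.085,0.0456,-0.0118,0,0,0,0,0.085,0.0456,-0.0118,0,0,0,0,0.085,0.0456,-0.0118,0,0,0,0,0.085,0.0456,-0.0118,0,0,0,0,0.085,0.0456,-0.0118,0,0,0,0,0.085,0.0456,-0.0118,0,0,0,0]'
python3 -m pendant '[0.085,0.0456,-0.0118,0,0,0,0,0.085,0.0456,-0.0118,0,0,0,0,0.085,0.0456,-0.0118,0,0,0,0,0.085,0.0456,-0.0118,0,0,0,0,0.085,0.0456,-0.0118,0,0,0,0,0.085,0.0228,-0.0059,0,0,0,0,0.085,0,0,0,0,0,7.2,0.085,0,0,0,0,0,0,0.085,0,0,0,0,0,0]'
python3 - <<'E'
from h import *
import pickle
c=ctrl.camera_info("wrist"); i=np.ascontiguousarray(ctrl.get_image("wrist")[:,:,::-1])
cv2.imwrite("pics/w12.png",i); pickle.dump(c,open("w12.pkl","wb"))
h=cv2.cvtColor(i,cv2.COLOR_BGR2HSV); t=((h[...,0]>80)&(h[...,0]<100)&(h[...,1]>120)).astype(np.uint8)
k=max(cv2.findContours(t,0,1)[0],key=cv2.contourArea); print("teal",cv2.contourArea(k),rect("wrist",k,.018,c),cv2.boundingRect(k))
inlays("pics/w12.png",c)
plan([.468,.3555,.1],None)
E
```

```text
clock: 29.6
tcp_pos: [0.4751, 0.0979, 0.2665]
orientation: [[0.221, 0.975, -0.002], [0.975, -0.221, 0.0], [-0.0, -0.002, -1.0]]
force: [0.9, 0.7, -0.3]
finger_gap: 0.993
grip_force: 0.0
clock: 30.5
tcp_pos: [0.4682, 0.3545, 0.2669]
orientation: [[0.339, 0.941, -0.001], [0.941, -0.339, -0.001], [-0.001, -0.001, -1.0]]
force: [-0.2, -0.5, 0.5]
finger_gap: 0.996
grip_force: 0.0
teal 2917.0 (array([468.1, 355.1]), array([60.5, 92.4]), -20.06346893310547) (232, 132, 47, 69)
inlay px (230.0, 274.5) [372.9 207.7] [  9.3 138.4] 68.46443176269531
inlay px (425.5, 249.0) [667.2 144.8] [ 85.6 116.9] 13.23013687133789
shift mm [  0.9  -0.8 167.4] len 167 heading 70.15 turn z None level rotvec deg [-0.02  0.02  0.  ] q [37. 15. 96.  0. 69. 57.] t 30.55
```

Run:
```python
from h import *
import pickle
c=pickle.load(open("w12.pkl","rb")); i=cv2.imread("pics/w12.png")
p=i[205:300,375:480].max(2); print(np.histogram(p,bins=[0,5,10,15,20,25,30,35,40,50,60,80,100,120,140,260]))
for r in range(205,300,8): print(r,i[r,375:480:5].max(1))
print(proj("wrist",[.66,.148,.004],c))
```

```text
(array([  50,  262,  320, 2581,  446,   65,   62,  134,  430,  241,  811,
       1012,  631,   82, 2848]), array([  0,   5,  10,  15,  20,  25,  30,  35,  40,  50,  60,  80, 100,
       120, 140, 260]))
205 [180 184 181 184 182 183 184 182 183  85  99 132  96 181 181 180 180 180
 176 173 181]
213 [182 183 183 183 183 183  75 103  98 105  11   9  98  91 178 180 179 175
 178 180 179]
221 [182 183 185 171 103  96 101  13  17  19  20  19  52 100 137 173 176 179
 178 180 186]
229 [176  89  97 102   8  19  17  18  19  19  19  19  19 106 101 181 177 178
 179  63  77]
237 [103 100  12  18  20  18  17  17  18  18  20  17  17  18 101  99 179 165
  73  74  42]
245 [198 106  99  14  20  20  20  19  18  17  18  17  17  19  14 100  31  72
  72  73  47]
253 [180 106 102  98  16  21  19  18  18  18  18  17  18  17  21  13  40  37
  72  55  58]
261 [ 14 167 195  98  95  17  18  17  16  18  19  17  19   8   9  10  17  41
  50  71  73]
269 [ 82  30  27 124  99  99  19  17  18  19  20  19  18  11   9  45  42  41
  72  69  69]
277 [ 82  81  21  15 134  98 100  17  18  19  18   9 108 100  36  53 114 111
 106 177 173]
285 [ 13  87  84  88  17  18  97 104  11 106 100 155 175 175 175 176 177 178
 175 178 178]
293 [ 15  58  57  18  18  17  17  15  14 175 174 173 172 173 173 177 175 176
 176 176 176]
[420.48528031 250.22107252]
```

Run:
```python
from h import *
import pickle
c=pickle.load(open("w12.pkl","rb")); i=cv2.imread("pics/w12.png")
m=cv2.morphologyEx((i.max(2)<29).astype(np.uint8),cv2.MORPH_OPEN,np.ones((5,5)))
k=[k for k in cv2.findContours(m,0,1)[0] if cv2.pointPolygonTest(k,(418,250),False)>0][0]; print("inlay",rect("wrist",k,.004,c))
im=cv2.imread("pics/top0.png")
for t in (22,30,38):
    k=[k for k in cv2.findContours((im.max(2)<t).astype(np.uint8),0,1)[0] if cv2.pointPolygonTest(k,(205,184),False)>0]
    if k: print(t,rect("top",k[0],.004))
```

```text
inlay (array([660.2, 147.8]), array([ 73.6, 106.1]), 13.23013687133789)
22 (array([658.3, 147.7]), array([63. , 98.9]), 14.492237091064453)
30 (array([659.1, 146.7]), array([ 68.6, 102. ]), 13.962920188903809)
38 (array([660.9, 146.1]), array([ 75. , 105.6]), 13.445799827575684)
```

```bash
python3 -m pendant '[0.085,0.0009,0.0004,0.03,0,0,0,0.085,0,0,0.05,0,0,0,0.085,0,0,0.05,0,0,0,0.085,0,0,0.05,0,0,0,0.085,0,0,0.03,0,0,0,0.085,0,0,0.02,0,0,0,0.085,0,0,0.012,0,0,0,0.085,0,0,0.008,0,0,0,0.085,0,0,0,0,0,0,0.085,0,0,0,0,0,0]'
python3 -c "
from h import *
plan([.4681,.3551,.003],69.94)"
```

```text
clock: 31.55
tcp_pos: [0.4705, 0.3565, 0.0194]
orientation: [[0.342, 0.94, 0.002], [0.94, -0.342, 0.002], [0.003, 0.001, -1.0]]
force: [-0.5, 0.3, -0.1]
finger_gap: 0.994
grip_force: 0.0
shift mm [-2.2 -1.8 16.4] len 17 heading 70.02 turn z 0.08 level rotvec deg [ 0.08 -0.15  0.  ] q [ 37.  33. 106.   0.  41.  57.] t 31.55
```

```bash
python3 -m pendant '[0.08,-0.001,-0.001,0.008,0,0,0,0.08,0,0,0.005,0,0,0,0.08,0,0,0.002,0,0,0,0.08,0,0,0,0,0,0]'
python3 -m pendant '[0.07,0,0,0,0,0,0,0.06,0,0,0,0,0,0,0.05,0,0,0,0,0,0,0.045,0,0,0,0,0,0,0.045,0,0,0,0,0,0,0.045,0,0,0,0,0,0]' 40
```

```text
clock: 31.95
tcp_pos: [0.4684, 0.3555, 0.0031]
orientation: [[0.342, 0.94, 0.001], [0.94, -0.342, 0.001], [0.001, 0.0, -1.0]]
force: [0.2, -0.1, 0.2]
finger_gap: 0.939
grip_force: 0.0
clock: 32.55
tcp_pos: [0.4687, 0.3557, 0.004]
orientation: [[0.342, 0.94, 0.001], [0.94, -0.342, 0.001], [0.002, 0.001, -1.0]]
force: [-1.5, -0.8, 5.3]
finger_gap: 0.702
grip_force: 42.7
```

```bash
python3 -m pendant '[0.045,0,0,-0.008,0,0,0,0.045,0,0,-0.03,0,0,0,0.045,0,0,-0.05,0,0,0,0.045,0,0,-0.05,0,0,0,0.045,0,0,-0.04,0,0,0,0.045,0,0,-0.02,0,0,0,0.045,0,0,0,0,0,0,0.045,0,0,0,0,0,0]'
python3 - <<'E'
from h import *
im=cv2.imread("pics/top0.png");h=cv2.cvtColor(im,cv2.COLOR_BGR2HSV)
m=((h[...,0]>105)&(h[...,0]<130)&(h[...,1]>120)).astype(np.uint8)
k=max(cv2.findContours(m,0,1)[0],key=cv2.contourArea); q=k.reshape(-1,2)
for s in (q[q[:,1].argmax()],q[q[:,0].argmin()],q[q[:,0].argmax()],q[q[:,1].argmin()]): print(s,onz("top",s,0.)[:2].round(3),onz("top",s,.09)[:2].round(3))
plan([.6602,.1478,.2],103.3)
E
```

```text
clock: 33.35
tcp_pos: [0.4683, 0.3553, 0.2017]
orientation: [[0.342, 0.94, 0.002], [0.94, -0.342, 0.001], [0.002, 0.001, -1.0]]
force: [-0.2, 0.5, -2.2]
finger_gap: 0.704
grip_force: 43.8
[214 159] [0.735 0.12 ] [0.72  0.113]
[201 151] [0.76 0.16] [0.744 0.151]
[239 104] [0.91 0.04] [0.883 0.039]
[223  85] [0.972 0.09 ] [0.941 0.085]
shift mm [-129.4  251.3    1.7] len 283 heading 70.01 turn z -33.29 level rotvec deg [ 0.06 -0.11  0.  ] q [ 37.  19. 100.   0.  61.  57.] t 33.35
```

```bash
python3 -m pendant '[0.045,-0.0092,0.018,0,0,0,0,0.045,-0.0185,0.0359,0,0,0,0,0.045,-0.0185,0.0359,0,0,0,0,0.045,-0.0185,0.0359,0,0,0,0,0.045,-0.0185,0.0359,0,0,0,0,0.045,-0.0185,0.0359,0,0,0,0,0.045,-0.0185,0.0359,0,0,0,0,0.045,-0.0092,0.018,0,0,0,0,0.045,0,0,0,0,0,0]'
python3 -m pendant '[0.045,0,0,0,0,0,-4.3,0.045,0,0,0,0,0,-8,0.045,0,0,0,0,0,-8,0.045,0,0,0,0,0,-8,0.045,0,0,0,0,0,-5,0.045,0,0,0,0,0,0,0.045,0,0,0,0,0,0]'
python3 - <<'E'
from h import *
import pickle
c=ctrl.camera_info("wrist"); i=np.ascontiguousarray(ctrl.get_image("wrist")[:,:,::-1])
cv2.imwrite("pics/w13.png",i)
m=cv2.morphologyEx((i.max(2)<29).astype(np.uint8),cv2.MORPH_OPEN,np.ones((5,5)))
u,v=proj("wrist",[.65,.19,.004],c); print(u,v)
for k in cv2.findContours(m,0,1)[0]:
    if cv2.pointPolygonTest(k,(float(u),float(v)),False)>0:
        C,s,a=rect("wrist",k,.004,c); print(C,s,a,cv2.boundingRect(k))
plan([.660,.1478,.014],103.3)
E
```

```text
clock: 34.25
tcp_pos: [0.661, 0.1457, 0.1994]
orientation: [[0.344, 0.939, -0.001], [0.939, -0.344, 0.0], [-0.0, -0.001, -1.0]]
force: [-0.1, 0.8, -0.4]
finger_gap: 0.703
grip_force: 43.8
clock: 34.95
tcp_pos: [0.6594, 0.1487, 0.2008]
orientation: [[-0.228, 0.974, -0.0], [0.974, 0.228, 0.001], [0.001, -0.0, -1.0]]
force: [0.9, -0.1, -1.1]
finger_gap: 0.704
grip_force: 43.8
255.27539895351572 138.9152148188364
[653.2 177.5] [43.4 73.2] -76.78628826141357 (224, 131, 64, 39)
shift mm [-1.00e+00  1.00e-01  1.87e+02] len 187 heading 103.21 turn z -0.09 level rotvec deg [ 0.02 -0.06  0.  ] q [13. 26. 88.  0. 65. -1.] t 35.0
```

```bash
python3 -m pendant '[0.045,-0.0014,0.0005,0.02,0,0,0,0.045,0,0,0.04,0,0,0,0.045,0,0,0.04,0,0,0,0.045,0,0,0.04,0,0,0,0.045,0,0,0.02,0,0,0,0.045,0,0,0.012,0,0,0,0.045,0,0,0.005,0,0,0,0.045,0,0,0,0,0,0,0.045,0,0,0,0,0,0]'
python3 -c "
from h import *
plan([.6603,.1475,.0085],103.2)"
```

```text
clock: 35.9
tcp_pos: [0.6624, 0.1471, 0.0258]
orientation: [[-0.23, 0.973, 0.003], [0.973, 0.23, 0.002], [0.001, 0.003, -1.0]]
force: [-0.1, -1.8, 0.1]
finger_gap: 0.702
grip_force: 43.8
shift mm [ 0.9 -2.  17.3] len 17 heading 103.29 turn z 0.09 level rotvec deg [ 0.2  -0.05  0.  ] q [12. 38. 94.  0. 48. -1.] t 35.9
```

```bash
python3 -m pendant '[0.045,0.0004,-0.001,0.007,0,0,0,0.045,0,0,0.004,0,0,0,0.045,0,0,0.003,0,0,0,0.045,0,0,0.001,0,0,0,0.045,0,0,0,0,0,0]'
python3 -m pendant '[0.045,0,0,0.001,0,0,0,0.045,0,0,0,0,0,0]'
python3 -m pendant '[0.045,0,0,0.001,0,0,0,0.045,0,0,0,0,0,0]'
```

```text
clock: 36.4
tcp_pos: [0.6603, 0.147, 0.0093]
orientation: [[-0.23, 0.973, 0.001], [0.973, 0.23, 0.001], [0.001, 0.001, -1.0]]
force: [-0.1, 0.3, -0.2]
finger_gap: 0.705
grip_force: 43.8
clock: 36.6
tcp_pos: [0.6604, 0.147, 0.0085]
orientation: [[-0.23, 0.973, 0.001], [0.973, 0.23, 0.001], [0.001, 0.001, -1.0]]
force: [0.1, 0.2, -0.4]
finger_gap: 0.701
grip_force: 43.8
clock: 36.8
tcp_pos: [0.6606, 0.147, 0.0081]
orientation: [[-0.23, 0.973, 0.001], [0.973, 0.23, 0.001], [0.001, 0.002, -1.0]]
force: [-1.4, -0.8, 4.6]
finger_gap: 0.703
grip_force: 44.2
```

```bash
python3 -m pendant '[0.045,0,0,0.0003,0,0,0, 0.075,0,0,0,0,0,0, 0.08,0,0,0,0,0,0, 0.08,0,0,0,0,0,0, 0.08,0,0,-0.01,0,0,0, 0.08,0,0,-0.04,0,0,0, 0.08,0,0,-0.05,0,0,0, 0.08,0,0,-0.05,0,0,0, 0.08,0,0,-0.05,0,0,0,0.08,0,0,-0.05,0,0,0,0.08,0,0,0,0,0,0,0.08,0,0,0,0,0,0]'
python3 - <<'E'
from h import *
c=ctrl.camera_info("wrist"); i=np.ascontiguousarray(ctrl.get_image("wrist")[:,:,::-1]); cv2.imwrite("pics/w14.png",i)
h=cv2.cvtColor(i,cv2.COLOR_BGR2HSV); t=((h[...,0]>80)&(h[...,0]<100)&(h[...,1]>120)).astype(np.uint8)
k=max(cv2.findContours(t,0,1)[0],key=cv2.contourArea); print("teal",rect("wrist",k,.022,c))
cv2.imwrite("pics/top1.png",ctrl.get_image("top")[:,:,::-1][130:290,100:420])
im=cv2.imread("pics/top1.png"); cv2.imwrite("pics/top1.png",cv2.resize(im,None,fx=2.5,fy=2.5,interpolation=cv2.INTER_CUBIC))
E
```

```text
clock: 38.0
tcp_pos: [0.6607, 0.1469, 0.2594]
orientation: [[-0.23, 0.973, 0.005], [0.973, 0.23, 0.002], [0.001, 0.005, -1.0]]
force: [0.3, -0.2, 0.1]
finger_gap: 0.934
grip_force: 0.0
teal (array([661.1, 146.8]), array([61.3, 92.7]), 13.30422592163086)
```

View pics/top1.png

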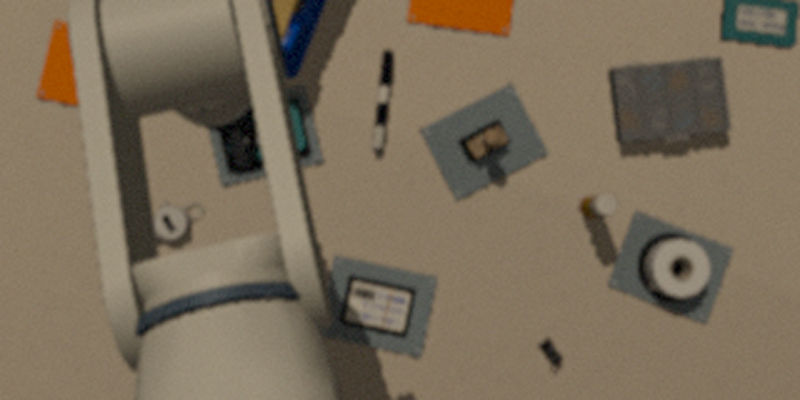

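The top view shows the stamp (487,143), bundle (380,303) and roll (682,265) in their inlays, with the glue stick and counter standing undisturbed. The pad, mostly under the arm, measures within 1 mm and 0.1° of its inlay.

```bash
python3 -c "
from plant import ctrl
print(ctrl.sign_off())"
```

```text
the job is handed in; nothing more can be done
None
```

I unstacked the stamp, label bundle, label roll and ink pad in order, set each on its own tile within about 3 mm of centre by camera measurement, released them, left the glue stick and tally counter untouched, and handed the job in at about 38 s; no verdict was returned.

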